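# Clip on a fan guard and pin it

## Task

In the open computer, press the guard that rests loosely on the fan housing straight down until both of its clip arms snap over the rim and it sits fully home. Then put the long round-headed locking pin from the pin stand all the way down through the hole in the guard's tab, into the lug underneath, and let go. Leave the short square-headed pin in its stand.

Things in the scene. Friction and masses are not known exactly. Their poses are not given: they have to be found in the camera images.
- housing: Black square fan housing, 104 x 104 mm, 50 mm high (112 mm over the rims in y), fixed in the open computer tray, 4 mm above the bench. Origin at the centre of its underside, z up. Open at the top; rims 12 mm thick along its +y and -y top edges. An aluminium lug, 36 x 36 x 48 mm high, stands at its -x side (toward the robot, turned by at most 0.25 rad).
- rim (a point): Centre of the housing's open mouth, at the height of the rim's top (50 mm above the housing's origin). When the guard is home its origin is at this point.
- lug_hole (a point): Centre of the mouth of the vertical hole in the lug's top: 14 mm wide with a 2 mm chamfer, 45 mm deep. 82 mm from the housing's centre along -x and 2 mm below the rim's top.
- cover: Grey plastic guard: plate 120 x 124 x 5 mm, 160 g. Origin at the centre of the plate's underside, z up. It starts level, lips in the housing's mouth, about 18 mm too high on the ramps of the two clip arms at its +y and -y edges. Pressed down in the middle by some 18 mm (some 8 to 20 N) the arms spread and snap under the rim and the plate lies on it; else it stays up. If one side stays up, press on that side.
- cover_pad (a point): Centre of the flat top of the guard's raised round pressing pad, 52 mm in diameter, in the middle of the guard, 17 mm above the plate's underside. The place to press.
- cover_hole (a point): Centre of the mouth, at the top, of the hole in the guard's tab, 82 mm from the guard's centre along its -x. Tab 44 x 44 x 6 mm, its underside level with the plate's; hole 15 mm wide, 2 mm chamfer. With the guard home it lies over the lug's hole, 8 mm above the lug's top; the guard has up to 1.5 mm of sideways play.
- clip_left (a joint): Angle of the guard's clip arm at +y: 0 relaxed (also when snapped under the rim), up to about 0.2 rad while the rim spreads it. Sprung.
- clip_right (a joint): The same for the clip arm at -y.
- pin_head (a point): Centre (half-way up) of the long steel locking pin's head, 80 g: an upright cylinder 24 mm in diameter, 40 mm high. Below it a shank 10 mm in diameter, 44 mm long, with a tapered foot. z points from foot to head. It starts upright in one of the stand's two holes, its head's underside 22 mm above the stand's top. Fully in, the head's underside lies on the guard's tab.
- pin_tip (a point): The foot end of the long pin's shank, on its axis, 64 mm below the head's centre.
- short_head (a point): Centre of the head of the short pin, which is not wanted: a square head 26 x 26 x 30 mm on a shank 10 mm in diameter and 32 mm long, standing in the other hole of the stand.
- stand: Pin stand, fixed on the bench: dark steel block 150 (x) x 60 (y) x 28 mm (z). Origin at the centre of its underside; two holes, 22 mm deep, lie on its x axis, 45 mm either side of the centre. The long pin may be in either.
Not all that is in view belongs to the job. Leave any pink look-alike of the housing alone.

How it is judged:
On the way, in this order (a step that is already met when the one before it is completed fails the run):
1. the guard is pressed home and both clips have snapped under the rim (z of cover in the frame of housing below 0.053 m and horizontal distance between cover and rim below 0.005 m and angle between cover's own z axis and vertical below 0.05 rad and value of joint each of clip_left, clip_right below 0.07 rad), for 0.2 s.
2. the long pin is down through the tab and the lug (z of pin_tip in the frame of lug_hole below -0.031 m and horizontal distance between pin_tip and lug_hole below 0.006 m), for 0.2 s.
At the end, for the whole second after the job is handed in: Guard within 3 mm of home, 5 mm of centred, tilt below 0.05 rad, at rest, both clips below 0.07 rad. Long pin's foot at least 31 mm down in the lug's hole (fully in: 36), within 6 mm of its axis, head's centre within 26 mm of the tab's hole. Short pin still standing in its stand (all of step 1 and all of step 2 and horizontal distance between short_head and stand below 0.055 m and height (world z) of short_head below 0.06 m and linear speed of cover below 0.02 m/s and distance between pin_head and cover_hole below 0.026 m); the robot touches nothing.
It fails at once if the short pin is taken out of its stand (distance of short_head from where it was at the start of the episode above 0.03 m).
It also fails if it takes over 61 s, if anything falls off the work surface, if the arm or the gripper's body presses on something with over 40 N, if the wrist force passes 120 N, or if a joint passes its speed limit or range.

## Robot

A 6-joint arm with a two-finger parallel gripper is mounted at the origin on the work surface. World frame = base frame: x ahead of the robot, y to its left, z up, the work surface at z = 0. Lengths are in m, angles in rad, forces in N, time in s.
With the tool pointing down it reaches from about 0.25 to 0.775 m from the base axis. Payload 4 kg.
Tool frame: the origin (TCP) lies at the very end of the fingers, on their centre line; the grasp point (between the pads) lies 19 mm behind it; z points along the fingers, y is the line along which they close (so a half turn about z gives the same grasp; the last joint's range is limited). The gripper opens to 94 mm and grips with 3 to 60 N. Pads are 16 mm wide; open, the fingers measure 119 mm over their backs; the gripper's body (75 mm by 177 mm) begins 78 mm behind the grasp point.
Start: joints at [-1.276, 0.087, 1.371, -0, 1.684, -0.103], TCP at [0.213, -0.507, 0.206] pointing down, gripper open.
Joint ranges: [-3.1, 3.1], [-0.76, 2.03], [0.27, 2.55], [-1.08, 4.22], [0.17, 2.65], [-2.57, 2.57]. Speed limits (rad/s): [2.79, 2.79, 3.14, 3.14, 3.14, 3.14].

## Interface

Orientations are given as a unit quaternion [x, y, z, w].
In Python, from plant import arm, eoat, monitor, camera, camera_params, finish_job gives the robot as it stands. Calls block until the motion is done:
- arm.goto(position, orientation): joint-space move of the TCP to a pose.
- arm.servo_line(position, max_speed=0.15, ori=None): straight line of the TCP; ori=None keeps the orientation; max_speed is the mean speed in m/s.
- arm.move_j(angles): joint-space move.
- eoat.open_jaws() and eoat.clamp(): open the fingers fully, or close them until they stop; the grip force is fixed at half the most.
- arm.pause(seconds).
- arm.ik(position, orientation): joint angles nearest the present ones, or None.
- monitor.sense(): the state.
- camera(name): name is "side" or "top" or "wrist"; returns the picture (420x560x3 uint8, red, green, blue); there is no depth.
- camera_params(name): a dict with "vertical_fov" (degrees; the focal length in pixels is half the picture's height over the tangent of half this angle, whatever the lens; pixels are square), "cx", "cy" (the principal point, pixels), "world_to_cam" (4x4, takes a point from world to camera coordinates); the wrist camera has in their place "T_tool_cam" (4x4, takes a point from camera to tool coordinates, whose origin is the TCP and whose axes are the flange's). Camera axes: x right, y up, looking along -z (the intrinsics and any distortion apply to the point x, -y, -z); pixel columns grow to the right and rows downward; lengths in m; the calibration is good to about 2 mm. A picture is of the moment at which its call begins: read the wrist's pose just before it. camera_params takes no time and is no camera call.
A pose or a line that the arm cannot do raises arm.PlanningError and nothing moves.
- finish_job(): hands the job in; it is judged then, once.
The state is a dict: "clock": time; "joint_pos": joint angles; "joint_velocities": joint speeds; "tau": joint torques, N m; "eef_pos": TCP position; "orientation": TCP orientation; "contact_force": force on the tool from outside, world axes, zero at the start; "ft_torque": the same for the moment, N m; "gripper_width": opening from 0.0 (shut) to 1.0 (fully open); "grasp_force": force on a finger pad.
Only numpy, scipy, OpenCV 4.12 (cv2) and the standard library are available. Lean on these libraries where they do the work, as an engineer would, in place of code of your own. Each camera call takes 0.05 s, during which the arm holds its last target. There are 200 camera calls.

## Working session

There is one attempt and no reset: what is moved stays moved. The work goes in short steps, each a Python script; the robot and the scene stay as the last script left them, time stands still between calls to the robot, and variables do not carry over. Pictures are saved under pics/ and viewed, at most 10 in all, crops included, and the job is handed in when it is done.

```bash
mkdir -p pics; ls; python3 - <<'E'
from plant import *
import cv2,numpy as np
np.set_printoptions(precision=4,suppress=True)
for n in ["top","side","wrist"]:
    p=camera_params(n); print(n,p)
    cv2.imwrite(f"pics/{n}0.png",camera(n)[:,:,::-1])
print(monitor.sense())
E
```

```text
pics
top {'vertical_fov': 46.75203403855773, 'cx': 283.54874542516393, 'cy': 214.041822325607, 'world_to_cam': array([[ 0.028 , -0.9995, -0.0114,  0.0355],
       [ 0.9953,  0.0268,  0.0934, -0.4896],
       [-0.0931, -0.014 ,  0.9956, -0.9608],
       [ 0.    ,  0.    ,  0.    ,  1.    ]])}
side {'vertical_fov': 53.84929735704457, 'cx': 278.02430030024135, 'cy': 213.64960138087034, 'world_to_cam': array([[-0.9727, -0.2321, -0.0046,  0.4931],
       [ 0.1433, -0.6159,  0.7747, -0.1143],
       [-0.1827,  0.7529,  0.6323, -0.9298],
       [ 0.    ,  0.    ,  0.    ,  1.    ]])}
wrist {'vertical_fov': 61.33897221368625, 'cx': 280.16200208820214, 'cy': 211.8790763623099, 'T_tool_cam': array([[ 0.0001,  0.9573,  0.289 ,  0.0845],
       [ 1.    , -0.0002,  0.0003,  0.0017],
       [ 0.0003,  0.289 , -0.9573, -0.1799],
       [ 0.    ,  0.    ,  0.    ,  1.    ]])}
{'clock': 0.15, 'joint_pos': array([-1.2761,  0.0878,  1.3719, -0.    ,  1.6836, -0.1031]), 'joint_velocities': array([ 0.001 , -0.001 , -0.0051, -0.0009,  0.0014, -0.0007]), 'tau': array([  0.0012, -34.0643, -30.2793,   0.0719,   0.0305,  -0.0001]), 'eef_pos': array([ 0.2129, -0.5067,  0.2046]), 'orientation': array([ 0.9803,  0.1976, -0.0001, -0.0008]), 'contact_force': array([-0.2383, -0.1184,  0.3647]), 'ft_torque': array([ 0.033 , -0.0062, -0.014 ]), 'grasp_force': 0.0, 'gripper_width': 0.998690915182594}
```

View pics/top0.png

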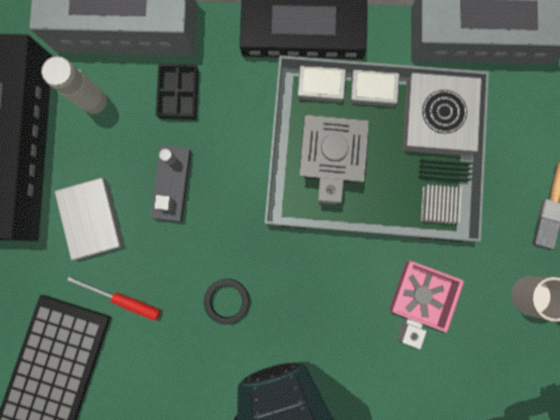

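View pics/side0.png

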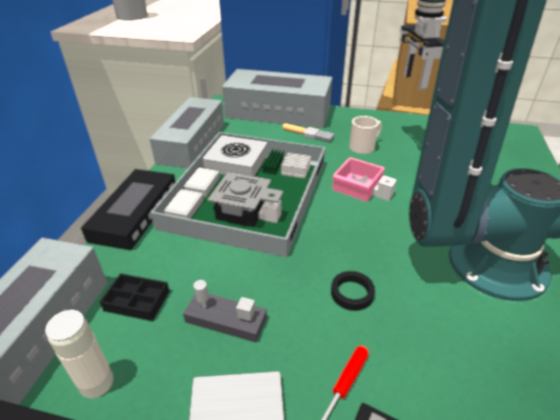

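```bash
cat > h.py <<'E'
from plant import *
import cv2,numpy as np
from scipy.spatial.transform import Rotation as R
np.set_printoptions(precision=4,suppress=True)
def down(yaw): return (R.from_euler('z',yaw)*R.from_quat([1,0,0,0])).as_quat()
def cast(n,uv,z,state=None):
    p=camera_params(n); f=210/np.tan(np.radians(p["vertical_fov"]/2))
    d=np.array([(uv[0]-p["cx"])/f,-(uv[1]-p["cy"])/f,-1])
    if n=="wrist":
        T=np.eye(4); T[:3,:3]=R.from_quat(state["orientation"]).as_matrix(); T[:3,3]=state["eef_pos"]; T=T@p["T_tool_cam"]
    else: T=np.linalg.inv(p["world_to_cam"])
    r=T[:3,:3]@d; o=T[:3,3]
    return o+r*(z-o[2])/r[2]
E
python3 - <<'E'
from h import *
pad=cast("top",(335,148),.089); hole=cast("top",(331,189),.078)
pin=cast("top",(166,155),.09); sq=cast("top",(162,203),.066)
for k in (pad,hole,pin,sq): print(k)
v=pad-hole; yh=np.arctan2(v[1],v[0]); v=pin-sq; ys=np.arctan2(v[1],v[0])
print(yh,ys,np.linalg.norm((pad-hole)[:2]),np.linalg.norm((pin-sq)[:2]))
for p,y in((pad,yh),(hole,yh),(pin,ys)):
  for z in (.09,.2): print(arm.ik([p[0],p[1],z],down(y)), arm.ik([p[0],p[1],z],down(0)))
E
```

```text
[ 0.6116 -0.0467  0.089 ]
[ 0.534  -0.0415  0.078 ]
[0.5896 0.2761 0.09  ]
[0.4996 0.2855 0.066 ]
-0.06723294991324866 -0.1033796322084632 0.07781565142633542 0.090440361222318
[-0.1686  0.2746  1.384  -0.      1.483   1.4694] [-0.1686  0.2746  1.384  -0.      1.483   1.4022]
[-0.1686  0.2302  1.2185 -0.      1.6928  1.4694] [-0.1686  0.2302  1.2185 -0.      1.6928  1.4022]
[-0.1834  0.1071  1.5808 -0.      1.4537  1.4546] [-0.1834  0.1071  1.5808 -0.      1.4537  1.3874]
[-0.1834  0.0563  1.4144 -0.      1.6709  1.4546] [-0.1834  0.0563  1.4144 -0.      1.6709  1.3874]
[ 0.351   0.3557  1.2799 -0.      1.506   2.0252] [ 0.351   0.3557  1.2799 -0.      1.506   1.9218]
[ 0.351   0.3161  1.1123 -0.      1.7132  2.0252] [ 0.351   0.3161  1.1123 -0.      1.7132  1.9218]
```

```bash
python3 - <<'E'
from h import *
arm.goto([.575,-.044,.2],down(-.067)); arm.pause(.2)
s=monitor.sense(); cv2.imwrite("pics/w1.png",camera("wrist")[:,:,::-1]); print(s["clock"],s["eef_pos"],s["orientation"])
arm.goto([.5896,.2761,.2],down(-.103)); arm.pause(.2)
s=monitor.sense(); cv2.imwrite("pics/w2.png",camera("wrist")[:,:,::-1]); print(s["clock"],s["eef_pos"],s["orientation"])
E
python3 -c "
import cv2,numpy as np
a=[cv2.imread(f'pics/w{i}.png') for i in(1,2)]
cv2.imwrite('pics/w12.png',cv2.resize(np.hstack(a),(800,300)))"
```

```text
2.4583 [ 0.5749 -0.0447  0.2   ] [ 0.9994 -0.0341  0.      0.    ]
3.925 [0.5901 0.2746 0.2002] [ 0.9986 -0.0526  0.0002  0.0001]
```

View pics/w1.png

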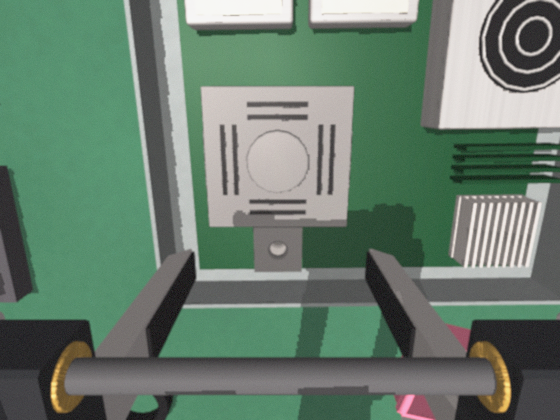

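View pics/w2.png

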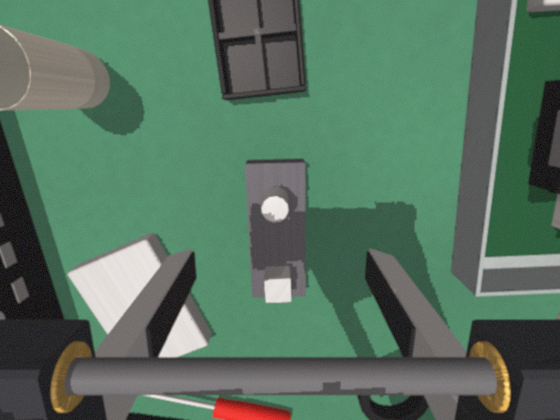

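```bash
python3 - <<'E'
from h import *
s1={"eef_pos":[ 0.5749,-0.0447,0.2],"orientation":[0.9994,-.0341,0,0]}
s2={"eef_pos":[0.5901,0.2746,0.2002],"orientation":[0.9986,-0.0526,0.0002,0.0001]}
pad=cast("wrist",(277.5,161),.089,s1); hole=cast("wrist",(278,248),.078,s1)
pin=cast("wrist",(275,209),.09,s2); sq=cast("wrist",(278,290),.068,s2)
print(pad,hole,pin,sq,np.linalg.norm(pad-hole),np.linalg.norm(pin[:2]-sq[:2]))
eoat.clamp()
o=down(-.067)
arm.goto([pad[0],pad[1],.13],o)
arm.servo_line([pad[0],pad[1],.094],.08)
arm.pause(.2); f0=monitor.sense()["contact_force"][2]
z=.092
while z>.064:
    arm.servo_line([pad[0],pad[1],z],.03); s=monitor.sense(); f=s["contact_force"][2]-f0
    print(round(z,4),s["eef_pos"][2].round(4),round(f,2))
    if f>32: break
    z-=.002
print(s["clock"])
E
```

```text
[ 0.616  -0.0468  0.089 ] [ 0.5345 -0.0415  0.078 ] [0.5907 0.2774 0.09  ] [0.5013 0.2846 0.068 ] 0.08244921064119672 0.08971269599043005
0.092 0.092 0.51
0.09 0.0898 0.17
0.088 0.0882 0.06
0.086 0.087 4.59
0.084 0.0848 5.37
0.082 0.0815 3.19
0.08 0.0794 1.64
0.078 0.0784 4.34
0.076 0.0751 0.9
0.074 0.073 0.14
0.072 0.0715 0.04
0.07 0.0713 4.82
0.068 0.0712 11.28
0.066 0.0712 15.68
10.95
```

```bash
python3 - <<'E'
from h import *
p=monitor.sense()["eef_pos"]
arm.servo_line([p[0],p[1],.13],.15); eoat.open_jaws()
arm.goto([.5345,-.0415,.17],down(-.067)); arm.pause(.2)
s=monitor.sense(); im=camera("wrist")[:,:,::-1]; cv2.imwrite("pics/w3.png",im); print(s["clock"],s["eef_pos"],s["orientation"],s["contact_force"])
sd=camera("side")[:,:,::-1]
a=cv2.resize(im[100:300,190:370],(400,444)); b=cv2.resize(sd[150:250,180:300],(400,444))
cv2.imwrite("pics/c3.png",np.hstack([a,b]))
E
```

```text
13.6333 [ 0.5348 -0.0415  0.1688] [ 0.9994 -0.0335 -0.0009 -0.0002] [ 0.3605 -0.6608  0.0739]
```

View pics/c3.png

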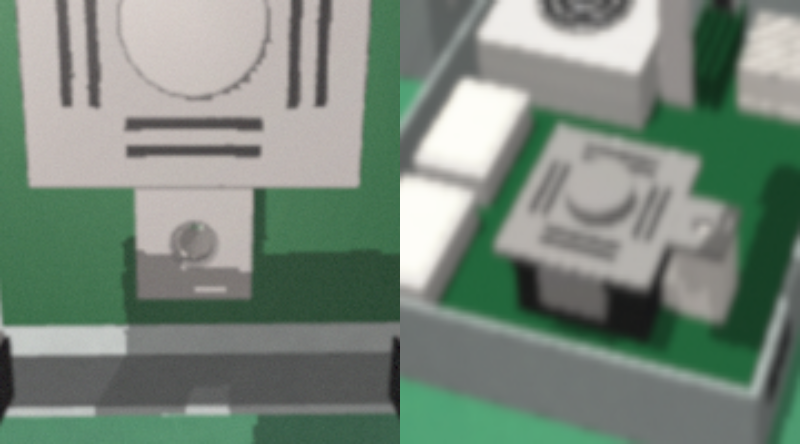

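```bash
python3 - <<'E'
from h import *
s3={"eef_pos":[ 0.5348,-0.0415,0.1688],"orientation":[ 0.9994,-0.0335,-0.0009,-0.0002]}
hole=cast("wrist",(277.3,209.2),.06,s3); print(hole)
pin=np.array([.5907,.2774]); o=down(-.067)
arm.goto([*pin,.15],o); arm.servo_line([*pin,.055],.12); arm.pause(.1)
eoat.clamp(); s=monitor.sense(); print(s["eef_pos"],s["gripper_width"]*94,s["grasp_force"],s["contact_force"])
arm.servo_line([*pin,.17],.1)
arm.goto([hole[0],hole[1],.17],o); arm.servo_line([hole[0],hole[1],.125],.1); arm.pause(.3)
s=monitor.sense(); im=camera("wrist")[:,:,::-1]; cv2.imwrite("pics/w4.png",im); print(s["clock"],s["eef_pos"],s["gripper_width"]*94,s["contact_force"])
E
```

```text
[ 0.5351 -0.0406  0.06  ]
[0.5907 0.2781 0.0551] 23.415582055510363 29.881010949611664 [-0.5385  2.7028 -1.2891]
20.525 [ 0.5355 -0.0407  0.1258] 23.737762139342273 [ 0.7148 -0.5388 -1.5713]
```

View pics/w4.png

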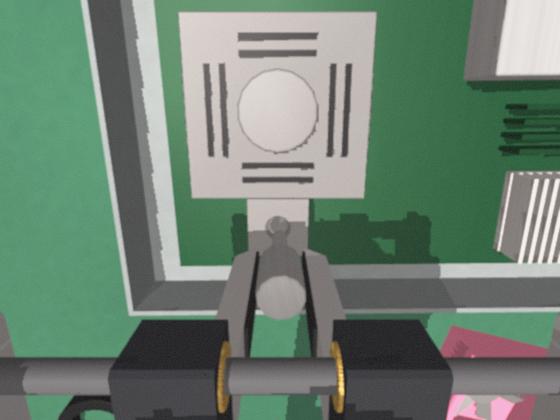

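```bash
python3 - <<'E'
from h import *
x,y=.5351,-.0401
s=monitor.sense(); f0=s["contact_force"]
z=.121
while z>.062:
    arm.servo_line([x,y,z],.04); s=monitor.sense(); f=s["contact_force"]-f0
    print(round(z,4),s["eef_pos"],f.round(2))
    if f[2]>10: break
    z-=.004
print(s["clock"])
E
```

```text
0.121 [ 0.5348 -0.04    0.1205] [ 1.02 -0.35  0.88]
0.117 [ 0.5348 -0.04    0.1164] [1.14 0.44 0.04]
0.113 [ 0.5348 -0.04    0.1125] [ 1.45 -0.73 -0.57]
0.109 [ 0.5348 -0.04    0.1086] [ 1.72  0.25 -0.4 ]
0.105 [ 0.5348 -0.04    0.1046] [ 2.03 -0.34  0.17]
0.101 [ 0.5348 -0.0401  0.1006] [ 0.93 -0.9   0.56]
0.097 [ 0.5349 -0.0401  0.0966] [ 2.08 -0.96  0.52]
0.093 [ 0.5349 -0.0401  0.0926] [ 1.7  -0.27 -1.11]
0.089 [ 0.535  -0.04    0.0886] [ 1.64 -0.12  0.45]
0.085 [ 0.535  -0.0401  0.0846] [ 1.82 -0.38  0.21]
0.081 [ 0.5351 -0.0401  0.0806] [ 1.57 -0.29  0.31]
0.077 [ 0.5351 -0.0401  0.0766] [ 1.7  -0.06  0.92]
0.073 [ 0.5351 -0.0401  0.0726] [ 0.15 -0.1   1.17]
0.069 [ 0.5351 -0.0401  0.0686] [ 1.57 -0.84 -0.22]
0.065 [ 0.5352 -0.0401  0.0649] [ 0.81 -1.02  0.3 ]
24.325
```

Went in freely to the expected depth. Release, retreat and check.

```bash
python3 - <<'E'
from h import *
eoat.open_jaws(); arm.pause(.2)
arm.servo_line([.5351,-.0401,.21],.12); arm.pause(.3)
s=monitor.sense(); im=camera("wrist")[:,:,::-1]; sd=camera("side")[:,:,::-1]; print(s["clock"],s["eef_pos"])
a=cv2.resize(im[80:300,170:390],(400,400)); b=cv2.resize(sd[150:340,160:350],(400,400))
cv2.imwrite("pics/c5.png",np.hstack([a,b]))
E
```

```text
27.3417 [ 0.5349 -0.0401  0.2096]
```

View pics/c5.png

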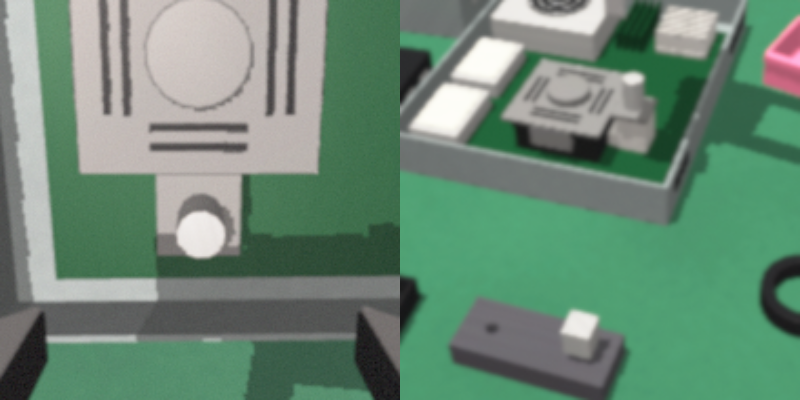

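The crop shows the pin's head resting on the tab, the guard flat on the rim, and the short pin still in its stand, so I am handing the job in.

```bash
python3 -c "
from plant import *
print(finish_job())"
```

```text
the job is handed in; nothing more can be done
None
```

I handed the job in at about 27 s of the 61 s: the guard is pressed home, the long pin is fully down through the tab into the lug and released, and the short pin is still in its stand; the interface returned no verdict.

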